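# Pack the hexagonal carton label-up and shut the slide-top box

### The arm

A 6-joint arm with a two-finger parallel gripper is mounted at the origin on the work surface. World frame = base frame: x ahead of the robot, y to its left, z up, the work surface at z = 0. Lengths are in mm, angles in rad, forces in N, time in s.
With the tool pointing down it reaches from about 325 to 925 mm from the base axis. Payload 3.1 kg.
Tool frame: the origin (TCP) lies midway between the tips of the shut fingers; the grasp point (between the pads) lies tcp_to_grasp behind it (tcp_to_grasp is the distance from the TCP to the grasp point, in mm); x points along the fingers, z is the direction in which the jaws open and shut, and the axes are right-handed (so a half turn about x gives the same grasp; the last joint's range is limited). The gripper opens to 85 mm and grips with 20 to 120 N. Pads are 22 mm wide; open, the fingers measure 114 mm over their backs; the gripper's body (76 mm by 85 mm) begins 54 mm behind the grasp point. The pads swing forward as they close: fully open they stand 13 mm farther back than shut.
Start: joints at [1.046, 0.217, 1.613, -0, 1.311, -0.112], TCP at [250.718, 572.52, 231.3] pointing down, gripper open.
Joint ranges: [-2.75, 2.75], [-0.78, 2.1], [0.31, 2.55], [-1.13, 4.27], [0.13, 2.63], [-2.58, 2.58]. Speed limits (rad/s): [2.79, 2.79, 3.14, 3.14, 3.14, 3.14].

### API

Orientations are given as a unit quaternion [x, y, z, w].
In Python, from cell import * gives the robot as it stands.
- The arm moves only by the tool move_arm, never from a script. Its argument "rows" is one flat list of numbers, 7 for each row, row after row: the opening, from 0 (shut) to 1 (fully open), then the shift along the tool's x, y, z in mm, then the turn, a rotation vector about the tool's x, y, z in rad. In form: [hand, tx, ty, tz, wx, wy, wz, hand, tx, ty, tz, wx, wy, wz, ...]. A call has 1 to 12 rows; each row shifts and turns the pose as measured when the row begins, along the tool's axes as they then stand; what a row does not reach is not made up. A row lasts 1/12 s, in which the tool goes at most 41.7 mm and 7.16 degrees, less where a joint would pass 70% of its speed; a pose out of reach is approached as far as the arm can. A call is refused whole if a number of a shift passes 41.7 or a number of a turn 0.125, either way. A call with a gripper value outside its range is refused whole. The fingers move at their own pace and stop on an object; "grip_force" is the grip in N (left out, the last holds). Time passes only in rows, so rows that do not move let the fingers close. It gives the time, the measured TCP pose, the force and the opening at its end, in the units of the state.
- get_state(): the state, without advancing time (a new reading comes with each control period).
- camera(name): name is "side" or "top"; returns a dict with "pixels" (400x640x3 uint8, blue, green, red), "depth" (400x640 float32, mm along the optical axis (not along the pixel's ray), 0 where there is no reading), "fx", "fy", "cx", "cy" (pixels), "R" (3x3) and "t" (3): a world point X has camera coordinates R X + t. Camera axes: x right, y down, z forward; pixel columns grow to the right and rows downward; lengths in mm; the calibration is good to about 2 mm. A picture is of the moment at which its call begins.
- hand_in(): hands the job in, once; it reports no verdict.
Trained networks look in the newest picture that a camera, given by its name, has taken for a name from the list of things; names that differ only in an ending like _2 or _b are one class to them, and where a whole thing is asked for, a point or a joint stands for the part that bears it (a point fixed in the world has none). Each returns a list of dicts, best first, with "p" (0 to 1); they miss things now and then, are a little off and sometimes report something else, mostly with a low value. They report only what shows in the picture. A call takes as long as a camera call. They do not tell look-alikes from the thing itself.
- outline_of(name, camera): "mask" (400x640 bool, what is visible of it) and "extent" ([left, top, right, bottom] in pixels, round what is visible of it).
The state is a dict: "t": time; "joint_pos": joint angles; "qvel": joint speeds; "joint_efforts": joint torques, N m; "position": TCP position; "eef_rot": TCP orientation; "ft_force": force on the tool from outside, world axes, zero at the start; "torque": the same for the moment, N m; "opening": opening from 0.0 (shut) to 1.0 (fully open).
Only numpy, scipy, OpenCV 4.12 (cv2) and the standard library are available. Lean on these libraries where they do the work, as an engineer would, in place of code of your own. Each camera call takes 0.05 s, during which the arm holds its last target. There are 200 camera calls.

### The job

Roll the small six-sided carton so that its face with the dark brown label is uppermost, and lay it flat in the open end of the wooden slide-top box, label still up. Then slide the box's lid fully home, forcing it over the small sprung ridge at the closed end until it is against the stop, and let go. Leave the can, the jar and the white packet where they stand.

Things in the scene. Friction and masses are not known exactly. Their poses are not given: they have to be found in the camera images.
- case: Wooden slide-top box fixed to the bench, 228 mm long (x), 168 wide (y), 65 high. Origin on the bench under it, 110 mm from the mouth end's outer face and 110 mm from the stop at the closed end. x points along the channel the way the lid closes (mouth to closed end), z up. Side grooves: ledges 50 mm up, rails above them 59.5 to 65 mm up, 66 mm and more from the midline; lid play 1.5 mm.
- case_floor (a point): Middle of the box's hollow, on its floor, 6 mm above the bench; axes as the box. Hollow: 180 mm along x (box x -98 to +82 mm), 132 mm wide, open above where the lid is not. The mouth end wall is 48 mm high; at the closed end a solid block 28 mm long, 50 mm high, fills the space between hollow and stop.
- ridge_top (a point): Top of the polished steel ridge, a sprung bar 60 mm wide across the channel, standing 4.5 mm out of the end block, 17 mm before the stop. The stop is a wall 65 mm high that the lid's nose ends against.
- lid_pull (a point): Middle of the pull bar on the lid: dark wood, 14 mm thick along x, 50 long across the lid, 28 high, this point 14 mm above the lid's top and 72 above the bench. Axes: x the way the lid closes, z up. Fully home, it is right above the origin of case. It slides lightly (1 to 3 N) until 21 mm before home; then about 10 N (up to 15) for 8 mm forces it over the ridge and a groove drops onto it.
- lid_nose (a point): Middle of the lid's rounded leading edge, half-way through its thickness, 110 mm ahead of the pull; axes as the pull. The lid is a plywood slab 220 mm long, 144 wide, 8 thick, 0.2 kg. It starts in its channel, drawn 130 to 160 mm open, sticking out of the mouth end, drooping up to 2 degrees there.
- carton_mid (a point): Centre of the loose six-sided white carton: 80 mm long (x), 40 across flats, 46 across corners, faces 23 wide, 0.15 kg. z points out through the face with the flat dark brown label (66 x 19 mm, the only one). It starts on the bench (centre 20 mm up), label on the upper slanting face away from the robot, 60 degrees from up.
- carton: The same carton; origin also at its centre, x along its length, z through a face next to the label's (up at the start). The bench is grippy cork: a fingertip against an upper slanting face near the top, moved forward and upward in an arc round the far bottom edge, tips it onto the next face; it moves on by 23 mm.
- can: Bystander: upright food can, 74 mm across, 110 high, origin under its middle; z up.
- jar: Bystander: upright jar, 70 mm across, 100 high, origin under its middle; z up.
- ricebox: Bystander: upright white packet, 55 x 100 x 150 mm high, origin under its middle; z up.
Not all that is in view belongs to the job. Several things look just like the carton: the one meant starts farthest to the robot's left.

How it is judged:
By the outcome, as a careful person would: the job done as asked, in the order asked, and still so for the second after the job is handed in, with the robot touching nothing.
It also fails if it takes over 61 s, if anything falls off the work surface, if the arm or the gripper's body presses on something with over 40 N, if the wrist force passes 120 N, or if a joint passes its speed limit or range.

## Working session

There is one attempt and no reset: what is moved stays moved. The work goes in short steps, Python scripts to look and compute and a tool call to move; the robot and the scene stay as the last step left them, time stands still between calls to the robot, and variables do not carry over. Pictures are saved under pics/ and viewed, about 8 in all and at most 12, crops included, and the job is handed in when it is done.

Besides the shell and the picture viewer there is one more tool, called after ">>>" as name(argument=value, ...) on one line, values as JSON. move_arm: Moves the arm, as the interface text tells. Its arguments: {"type":"object","properties":{"rows":{"type":"array","items":{"type":"number"}},"grip_force":{"type":"number"}},"required":["rows"]}

```bash
mkdir -p pics; ls; cat > h.py <<'E'
from cell import *
import numpy as np, cv2
def world(c,u,v,d):
    p=np.stack([(u-c["cx"])/c["fx"]*d,(v-c["cy"])/c["fy"]*d,d],-1)
    return (p-np.array(c["t"]))@np.array(c["R"])
def cloud(c,m):
    v,u=np.nonzero(m&(c["depth"]>0)); return world(c,u,v,c["depth"][v,u])
def proj(c,X):
    q=np.array(c["R"])@np.array(X)+np.array(c["t"]); return c["fx"]*q[0]/q[2]+c["cx"],c["fy"]*q[1]/q[2]+c["cy"]
E
python3 - <<'E'
from h import *
ims=[]
for n in("top","side"):
    c=camera(n); im=c["pixels"].copy()
    np.savez(f"{n}0.npz",**c)
    C=-np.array(c["R"]).T@np.array(c["t"]);print(n,"cam at",C.round())
    for k in("carton_mid","case","lid_pull","can","jar","ricebox"):
        for o in outline_of(k,n):
            P=cloud(c,o["mask"]); 
            if len(P)==0: continue
            print(k,round(o["p"],2),o["extent"],"med",np.median(P,0).round(),"lo",np.percentile(P,2,axis=0).round(),"hi",np.percentile(P,98,axis=0).round())
    cv2.imwrite(f"pics/{n}0.png",im)
s=get_state();print(s["position"],s["eef_rot"],s["opening"],s["t"])
import cell
print([x for x in dir(cell) if not x.startswith('_')])
E
```

```text
pics
top cam at [ 498.  146. 1105.]
carton_mid 0.74 [283.4, 264.6, 323.6, 302.1] med [428. 167.  38.] lo [396. 131.  21.] hi [462. 203.  43.]
carton_mid 0.65 [230.4, 260.2, 266.6, 281.0] med [453. 288.  38.] lo [431. 250.  19.] hi [475. 328.  43.]
carton_mid 0.62 [279.0, 204.1, 309.0, 249.4] med [547. 195.  38.] lo [508. 171.   0.] hi [585. 221.  43.]
case 0.8 [356.2, 178.3, 488.7, 290.5] med [544. -49.   9.] lo [ 437. -167.    2.] hi [630.  52.  68.]
lid_pull 0.97 [438.6, 213.7, 560.1, 312.1] med [ 488. -219.   57.] lo [ 406. -327.   51.] hi [ 565. -114.   83.]
can 0.79 [272.6, 111.1, 315.4, 157.6] med [718. 198. 108.] lo [691. 165.   8.] hi [757. 233. 113.]
jar 0.65 [392.3, 107.3, 432.1, 146.7] med [744. -32.  98.] lo [719. -66.   6.] hi [780.  -4. 103.]
ricebox 0.9 [132.6, 163.3, 205.9, 217.0] med [596. 429. 148.] lo [560. 385.  -0.] hi [641. 488. 153.]
side cam at [  -2. -667.  672.]
carton_mid 0.74 [227.6, 200.0, 254.2, 228.9] med [447. 266.  31.] lo [432. 247.   1.] hi [471. 328.  42.]
carton_mid 0.71 [270.9, 203.7, 304.5, 228.5] med [542. 184.  30.] lo [506. 169.   3.] hi [584. 212.  41.]
carton_mid 0.66 [247.0, 223.3, 264.1, 254.1] med [419. 146.  33.] lo [392. 124.   4.] hi [462. 197.  41.]
case 0.82 [298.2, 216.4, 408.8, 312.6] med [547. -28.  44.] lo [ 426. -178.    1.] hi [630.  52.  66.]
lid_pull 0.66 [332.3, 255.9, 447.9, 350.6] med [ 480. -241.   56.] lo [ 401. -333.   47.] hi [ 566. -119.   82.]
can 0.95 [325.9, 162.7, 351.1, 207.8] med [710. 177.  70.] lo [692. 162.   3.] hi [754. 225. 111.]
jar 0.62 [390.8, 196.4, 418.3, 238.2] med [735. -56.  64.] lo [720. -74.   4.] hi [777. -18. 101.]
ricebox 0.95 [237.2, 137.7, 280.2, 191.3] med [587. 414.  88.] lo [560. 384.   5.] hi [640. 474. 150.]
[250.72439773 572.52517998 231.32229038] [-0.38689208  0.59185356  0.38691571  0.59187846] 0.997206283070168 0.7
['IKError', 'camera', 'get_state', 'hand_in', 'outline_of', 'tcp_to_grasp']
```

View pics/top0.png

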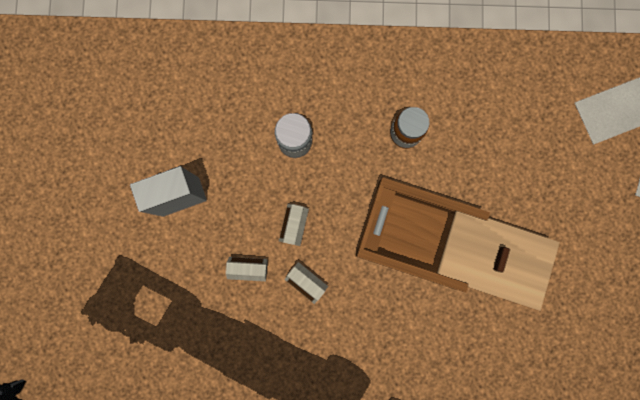

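View pics/side0.png

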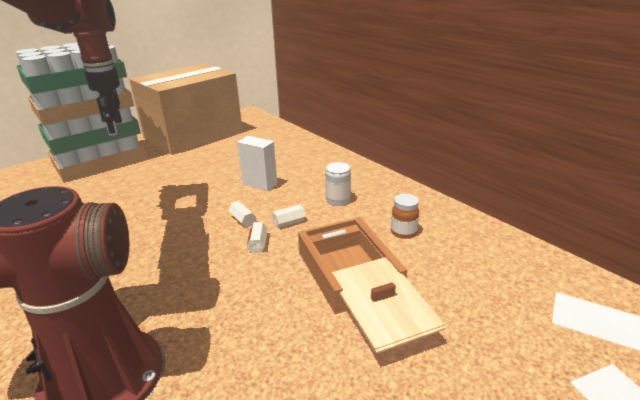

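The top view shows three look-alike cartons, at (247,268), (306,282) and (294,225). Their world positions are y=288, 167 and 195. The one farthest left is at (247,268), with a dark label on its far side. The box is at about (420,225), the lid pull at (502,259) and the ridge at (381,220). Next I measure these precisely and crop.

```bash
python3 - <<'E'
from h import *
from scipy.spatial.transform import Rotation as Ro
print("t2g",tcp_to_grasp)
s=get_state();print(Ro.from_quat(s["eef_rot"]).as_matrix().round(3))
c=dict(np.load("top0.npz"))
d=c["depth"];v,u=np.mgrid[:400,:640]
W=world(c,u,v,d);ok=d>0
def rect(m,name):
    P=W[m][:,:2].astype(np.float32); (cx,cy),(w,h),a=cv2.minAreaRect(P)
    b=cv2.boxPoints(((cx,cy),(w,h),a)); print(name,len(P),"c",round(cx,1),round(cy,1),"wh",round(w,1),round(h,1),"ang",round(a,1),"z",np.median(W[m][:,2]).round(1),"\n",b.round(1).tolist())
def reg(u0,v0,u1,v1): 
    return ok&(u>=u0)&(u<=u1)&(v>=v0)&(v<=v1)
z=W[...,2]
rect(reg(225,250,272,286)&(z>12),"carton all")
rect(reg(225,250,272,286)&(z>37),"carton top")
rect(reg(350,170,495,300)&(z>61)&(z<72),"rails")
rect(reg(430,200,565,315)&(z>48)&(z<60),"lid")
rect(reg(485,235,520,280)&(z>76),"pull")
m=reg(340,160,580,320)
print(np.histogram(z[m],bins=np.arange(-4,92,4)))
# plane of lid
P=W[reg(430,200,565,315)&(z>48)&(z<60)];A=np.c_[P[:,:2],np.ones(len(P))];print("lid plane",np.linalg.lstsq(A,P[:,2],rcond=None)[0])
im=c["pixels"]
a=cv2.resize(im[245:295,220:335],None,fx=5,fy=5,interpolation=cv2.INTER_CUBIC)
b=cv2.resize(im[165:315,345:570],None,fx=2.5,fy=2.5,interpolation=cv2.INTER_CUBIC)
o=np.zeros((a.shape[0]+b.shape[0],max(a.shape[1],b.shape[1]),3),np.uint8);o[:a.shape[0],:a.shape[1]]=a;o[a.shape[0]:,:b.shape[1]]=b
cv2.imwrite("pics/crop1.png",o[:600])
E
```

```text
t2g 18.700000000000003
[[ 0.    -0.916  0.401]
 [ 0.     0.401  0.916]
 [-1.     0.     0.   ]]
carton all 904 c 452.6 289.4 wh 81.0 46.1 ang 88.4 z 37.8 
 [[428.5, 249.5], [474.6000061035156, 248.1999969482422], [476.79998779296875, 329.20001220703125], [430.70001220703125, 330.5]]
carton top 507 c 453.7 289.6 wh 80.5 29.7 ang 88.0 z 39.9 
 [[437.3999938964844, 249.89999389648438], [467.20001220703125, 248.89999389648438], [469.8999938964844, 329.29998779296875], [440.20001220703125, 330.29998779296875]]
rails 2689 c 526.0 -92.8 wh 280.9 168.1 ang 73.3 z 64.8 
 [[405.1000061035156, -203.1999969482422], [566.2000122070312, -251.5], [646.9000244140625, 17.5], [485.8999938964844, 65.9000015258789]]
lid 6502 c 494.5 -194.7 wh 275.7 166.7 ang 72.5 z 56.5 
 [[373.6000061035156, -301.20001220703125], [532.5999755859375, -351.20001220703125], [615.2999877929688, -88.0999984741211], [456.29998779296875, -38.099998474121094]]
pull 213 c 487.6 -220.7 wh 15.3 49.8 ang 73.3 z 84.1 
 [[461.6000061035156, -220.89999389648438], [509.29998779296875, -235.1999969482422], [513.7000122070312, -220.5], [466.0, -206.1999969482422]]
(array([10525, 12419,  3411,   707,    36,    27,    16,    28,    21,
          21,    26,    28,   138,   816,  2669,  3838,  1447,  1551,
         186,    14,    22,    78,   107]), array([-4,  0,  4,  8, 12, 16, 20, 24, 28, 32, 36, 40, 44, 48, 52, 56, 60,
       64, 68, 72, 76, 80, 84, 88]))
lid plane [4.33812847e-03 2.00480383e-02 5.87367372e+01]
```

View pics/crop1.png

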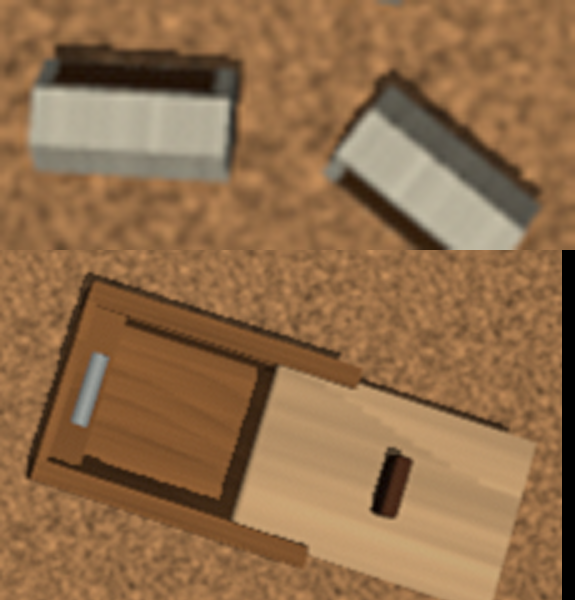

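The crop confirms the choice: the leftmost carton has its label on the +x side, so it must roll towards the robot. In box terms, origin ≈ (532.4,-71.3), x̂ = (0.288,0.958), and the lid is about 156 mm open. I'll move to the far side of the carton with the jaws shut.

>>> move_arm(rows=[0,20,0,0,-0.095,0,0,0,20,0,0,-0.095,0,0,0,20,0,0,-0.095,0,0,0,20,0,0,-0.095,0,0,0,0,-28,-31,0,0,0,0,0,-28,-31,0,0,0,0,0,-28,-31,0,0,0,0,0,-28,-31,0,0,0,0,0,-28,-31,0,0,0,0,0,-28,-31,0,0,0,0,0,-28,-31,0,0,0,0,0,-28,-31,0,0,0])

```text
t: 1.7
position: [470.3, 327.9, 147.9]
eef_rot: [-0.499, 0.496, 0.503, 0.502]
ft_force: [0.6, 0.3, 1.3]
opening: 0.002
```

```bash
cat > go.py <<'E'
from h import *
import sys
from scipy.spatial.transform import Rotation as Ro
def rel(t,yaw):
    """tool-frame shift to world TCP target t, and turn about tool x to bring jaws to yaw (deg, mod 180)"""
    s=get_state();R=Ro.from_quat(s["eef_rot"]).as_matrix();p=np.array(s["position"])
    y=np.degrees(np.arctan2(R[1,2],R[0,2]));dy=(yaw-y+90)%180-90
    print("t",round(s["t"],2),"p",p.round(1),"tool down",R[:,0].round(3),"yaw",round(y,1),"open",round(s["opening"],3),"F",np.round(s["ft_force"],1),"q6",round(s["joint_pos"][5],2))
    print("shift now-frame",(R.T@(np.array(t)-p)).round(1),"turn wx",round(-np.radians(dy),3))
    R2=Ro.from_euler('z',dy,degrees=True).as_matrix()@R
    print("shift after-turn frame",(R2.T@(np.array(t)-p)).round(1))
rel([float(a) for a in sys.argv[1:4]],float(sys.argv[4]))
E
python3 go.py 494 289 33 88.2
```

```text
t 1.7 p [470.3 327.9 147.9] tool down [ 0.001  0.01  -1.   ] yaw 90.2 open 0.002 F [0.6 0.3 1.3] q6 -1.1
shift now-frame [114.6 -23.4 -40.1] turn wx 0.035
shift after-turn frame [114.6 -24.8 -39.3]
```

>>> move_arm(rows=[0,0,-13,-20,0.035,0,0,0,10,-13,-20,0,0,0,0,30,0,0,0,0,0,0,30,0,0,0,0,0,0,25,0,0,0,0,0,0,15,0,0,0,0,0,0,5,0,0,0,0,0])

```text
t: 2.28
position: [512.5, 279.4, 36.0]
eef_rot: [-0.489, 0.503, 0.487, 0.52]
ft_force: [-0.9, 0.8, 0.2]
opening: -0.003
```

```bash
python3 go.py 479 289 33 88.2
```

```text
t 2.28 p [512.5 279.4  36. ] tool down [ 0.02   0.014 -1.   ] yaw 87.3 open -0.003 F [-0.9  0.8  0.2] q6 -1.15
shift now-frame [ 2.4 34.   8. ] turn wx -0.016
shift after-turn frame [ 2.4 33.9  8.5]
```

```bash
cat >> go.py <<'E'
s=get_state();R=Ro.from_quat(s["eef_rot"]).as_matrix()
print("level turn (tool axes)",(R.T@np.cross(R[:,0],[0,0,-1])).round(3))
E
python3 go.py 479 289 33 88.2|tail -1
```

```text
level turn (tool axes) [0.    0.015 0.019]
```

>>> move_arm(rows=[0,1,5,4,0,0,0,0,1,6,4,0,0,0,0,0,6,0,0,0,0,0,0,5,0,0,0,0,0,0,0,0,0,0,0])

```text
t: 2.7
position: [489.1, 290.3, 34.9]
eef_rot: [-0.489, 0.503, 0.487, 0.52]
ft_force: [0.0, -0.9, -0.8]
opening: -0.003
```

```bash
python3 go.py 479 289 33 88.2
```

```text
t 2.7 p [489.1 290.3  34.9] tool down [ 0.02   0.014 -1.   ] yaw 87.3 open -0.003 F [ 0.  -0.9 -0.8] q6 -1.12
shift now-frame [ 1.7 10.1 -1.8] turn wx -0.016
shift after-turn frame [ 1.7 10.1 -1.7]
level turn (tool axes) [0.    0.015 0.02 ]
```

>>> move_arm(rows=[0,1,4,-1,0,0.015,0.02,0,1,4,0,0,0,0,0,0,3,0,0,0,0,0,-2,3,0,0,0,0,0,-2,3,0,0,0,0,0,-1.5,3.5,0,0,0,0,0,-1.5,3.5,0,0,0,0,0,-1,3.5,0,0,0,0,0,-1,3.5,0,0,0,0])

```text
t: 3.45
position: [458.1, 293.0, 47.8]
eef_rot: [-0.49, 0.507, 0.487, 0.515]
ft_force: [0.2, -0.6, 0.1]
opening: -0.001
```

```bash
python3 go.py 441 289 41 88.2; python3 - <<'E'
from h import *
c=camera("side");im=c["pixels"]
a=cv2.resize(im[150:270,190:310],None,fx=5,fy=5,interpolation=cv2.INTER_CUBIC);cv2.imwrite("pics/s1.png",a)
E
```

```text
t 3.45 p [458.1 293.   47.8] tool down [ 0.01   0.005 -1.   ] yaw 87.4 open -0.001 F [ 0.2 -0.6  0.1] q6 -1.09
shift now-frame [ 6.6 16.9 -4.8] turn wx -0.014
shift after-turn frame [ 6.6 17.  -4.6]
level turn (tool axes) [0.    0.005 0.01 ]
```

View pics/s1.png

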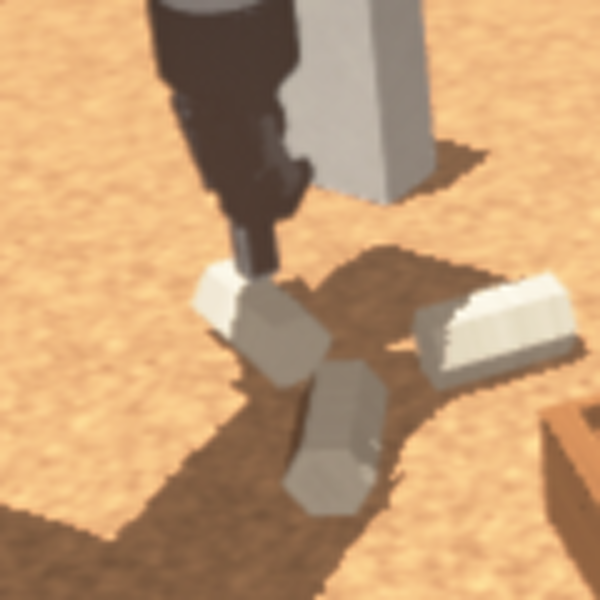

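The finger rose to z=48 and seems to have slid over the top at about (255,275) in the crop. I'll check the carton's pose by depth.

```bash
cat > cart.py <<'E'
from h import *
import sys
def carton(x0,y0,r=70,zt=37,save=None,zlo=12):
    c=camera("top");d=c["depth"];v,u=np.mgrid[:400,:640];W=world(c,u,v,d);z=W[...,2]
    n=(d>0)&(np.abs(W[...,0]-x0)<r)&(np.abs(W[...,1]-y0)<r)
    for nm,m in(("all",n&(z>zlo)&(z<zt+12)),("top",n&(z>zt)&(z<zt+12))):
        P=W[m][:,:2].astype(np.float32)
        if len(P)<20: continue
        (cx,cy),(w,h),a=cv2.minAreaRect(P)
        if w<h:w,h,a=h,w,a+90
        print(nm,len(P),round(cx,1),round(cy,1),"L",round(w,1),"W",round(h,1),"len-yaw",round(a%180,1),"z",np.median(z[m]).round(1),"rgb",np.median(c["pixels"][m],0))
    if save:
        U,V=proj(c,[x0,y0,20]);U=int(U);V=int(V);cv2.imwrite(save,cv2.resize(c["pixels"][max(V-50,0):V+50,max(U-60,0):U+60],None,fx=5,fy=5,interpolation=cv2.INTER_CUBIC))
if __name__=="__main__":
    a=sys.argv;carton(float(a[1]),float(a[2]),float(a[3]),float(a[4]),a[5] if len(a)>5 else None)
E
python3 cart.py 445 295 55 37
```

```text
all 76 451.1 259.5 L 45.3 W 22.1 len-yaw 1.2 z 29.9 rgb [42.5 52.5 55.5]
```

>>> move_arm(rows=[0,-5,0,0,0,0.005,0.01,0,-12,-10,-2,0,0,0,0,0,-20,-2,0,0,0,0,0,-20,0,0,0,0,0,0,0,0,0,0,0])

```text
t: 3.97
position: [507.8, 286.6, 65.7]
eef_rot: [-0.489, 0.512, 0.49, 0.509]
ft_force: [1.0, -0.4, -0.4]
opening: -0.006
```

```bash
python3 cart.py 450 290 60 37 pics/c2.png; python3 go.py 494 289 30 88.2
```

```text
all 437 448.7 302.4 L 56.2 W 39.4 len-yaw 92.3 z 38.8 rgb [167. 189. 196.]
top 303 452.5 302.2 L 55.0 W 28.4 len-yaw 91.8 z 39.8 rgb [169. 192. 199.]
t 4.02 p [505.8 286.4  65.1] tool down [-0.007 -0.002 -1.   ] yaw 87.5 open 0.002 F [-0.4  0.4  0.3] q6 -1.13
shift now-frame [35.2 11.6  2.1] turn wx -0.011
shift after-turn frame [35.2 11.6  2.3]
level turn (tool axes) [ 0.    -0.003 -0.007]
```

View pics/c2.png

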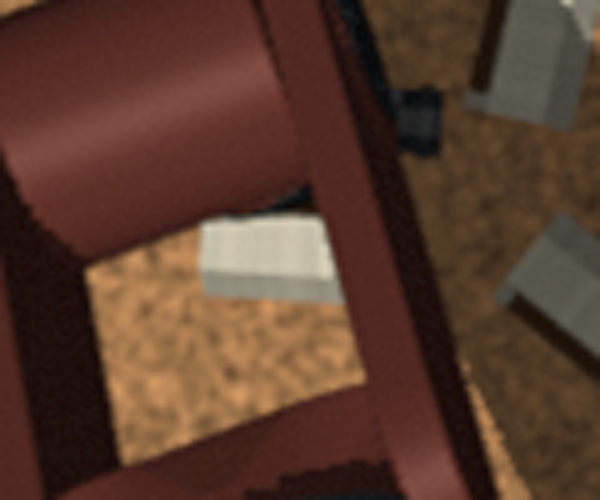

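The carton hasn't moved (centre ≈453,290, top at z 40). I'll retry slower and check heights as I go.

>>> move_arm(rows=[0,10,5,1,0,0,-0.007,0,12,5,1,0,0,0,0,8,3,0,0,0,0,0,2,3,0,0,0,0,0,0,0,0,0,0,0,0,0,0,0,0,0,0])

```text
t: 4.52
position: [484.2, 288.6, 29.6]
eef_rot: [-0.489, 0.514, 0.49, 0.507]
ft_force: [0.5, 0.3, -0.1]
opening: -0.005
```

```bash
python3 go.py 478.4 289 34 88.2
```

```text
t 4.52 p [484.2 288.6  29.6] tool down [-0.008 -0.005 -1.   ] yaw 87.6 open -0.005 F [ 0.5  0.3 -0.1] q6 -1.11
shift now-frame [-4.3  5.9  0.2] turn wx -0.011
shift after-turn frame [-4.3  5.9  0.2]
level turn (tool axes) [ 0.    -0.005 -0.007]
```

>>> move_arm(rows=[0,-4,2,0,0,0,0,0,0,2,0,0,0,0,0,0,2,0,0,0,0,0,0,2,0,0,0,0])

```text
t: 4.85
position: [477.0, 289.3, 35.4]
eef_rot: [-0.489, 0.513, 0.489, 0.508]
ft_force: [1.8, -0.5, 0.9]
opening: 0.001
```

>>> move_arm(rows=[0,0,2.5,0,0,0,0,0,0,2.5,0,0,0,0])

```text
t: 5.02
position: [473.7, 289.5, 37.1]
eef_rot: [-0.491, 0.511, 0.488, 0.509]
ft_force: [1.2, -1.6, 1.1]
opening: 0.001
```

```bash
python3 go.py 466.6 289 40 88.2; python3 - <<'E'
from h import *
c=camera("side");im=c["pixels"]
a=cv2.resize(im[170:240,200:310],None,fx=6,fy=6,interpolation=cv2.INTER_CUBIC);cv2.imwrite("pics/s2.png",a)
E
```

```text
t 5.02 p [473.7 289.5  37.1] tool down [-0.    -0.004 -1.   ] yaw 87.6 open 0.001 F [ 1.2 -1.6  1.1] q6 -1.1
shift now-frame [-2.9  7.1 -0.8] turn wx -0.01
shift after-turn frame [-2.9  7.1 -0.7]
level turn (tool axes) [ 0.    -0.004 -0.   ]
```

View pics/s2.png

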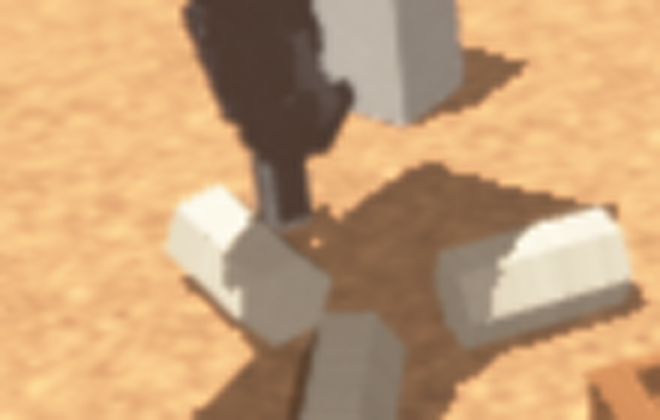

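Contact is made (1.8 N) and x/z lie on the expected tipping arc, with the carton's end in the crop (280,290) looking slightly tilted. I'll continue along the arc.

>>> move_arm(rows=[0,0,3.5,0,0,0,0,0,0,3.5,0,0,0,0])

```text
t: 5.23
position: [468.9, 289.8, 39.1]
eef_rot: [-0.492, 0.51, 0.487, 0.51]
ft_force: [2.4, -2.1, 5.4]
opening: 0.001
```

>>> move_arm(rows=[0,1,3.5,0,0,0,0,0,1,3.5,0,0,0,0])

```text
t: 5.4
position: [465.5, 290.0, 40.4]
eef_rot: [-0.494, 0.508, 0.486, 0.512]
ft_force: [2.3, -4.5, 7.1]
opening: 0.002
```

```bash
python3 go.py 452 289 42 88.2; python3 cart.py 445 300 55 37
```

```text
t 5.4 p [465.5 290.   40.4] tool down [ 0.013 -0.004 -1.   ] yaw 87.7 open 0.002 F [ 2.3 -4.5  7.1] q6 -1.09
shift now-frame [-1.8 13.4 -1.6] turn wx -0.008
shift after-turn frame [-1.8 13.5 -1.4]
level turn (tool axes) [ 0.    -0.004  0.013]
all 21 434.5 250.8 L 19.5 W 1.9 len-yaw 179.8 z 34.3 rgb [54. 61. 63.]
```

```bash
cat > hexa.py <<'E'
from h import *
from scipy.spatial import ConvexHull
from scipy.optimize import minimize
# roll of the carton from its near end face (faces -y), side camera
def hexroll(x0,y0,dy=7,r=40):
    c=camera("side");d=c["depth"];v,u=np.mgrid[:400,:640];W=world(c,u,v,d)
    m=(d>0)&(abs(W[...,0]-x0)<r)&(abs(W[...,1]-y0)<dy)&(W[...,2]>4)&(W[...,2]<55)
    P=W[m];h=P[ConvexHull(P[:,[0,2]]).vertices][:,[0,2]]
    print(len(P),"hull",h.round(0).tolist(),"top z by x",[(x,int(P[abs(P[:,0]-x)<3][:,2].max())) for x in range(int(x0-32),int(x0+33),6) if (abs(P[:,0]-x)<3).any()])
if __name__=="__main__":
    import sys;a=[float(q) for q in sys.argv[1:]];hexroll(*a)
E
python3 hexa.py 450 251
```

```text
169 hull [[464.0, 7.0], [467.0, 28.0], [465.0, 32.0], [454.0, 42.0], [450.0, 45.0], [448.0, 45.0], [444.0, 45.0], [436.0, 44.0], [430.0, 40.0], [428.0, 38.0], [424.0, 26.0], [425.0, 14.0], [432.0, 9.0], [436.0, 6.0], [449.0, 5.0], [454.0, 5.0]] top z by x [(424, 30), (430, 40), (436, 43), (442, 45), (448, 45), (454, 42), (460, 35), (466, 32)]
```

The carton is tipping, about 20–25° so far (top corner at z 45, centre x≈446). I'll carry on.

>>> move_arm(rows=[0,-1,3.5,0,0,0,0.01,0,0,3.5,0,0,0,0])

```text
t: 5.67
position: [458.2, 290.8, 42.3]
eef_rot: [-0.491, 0.51, 0.488, 0.51]
ft_force: [0.7, -2.2, 6.9]
opening: 0.004
```

```bash
python3 hexa.py 445 251; python3 go.py 445 289 42 88.2
```

```text
171 hull [[461.0, 8.0], [463.0, 24.0], [461.0, 34.0], [460.0, 36.0], [446.0, 45.0], [443.0, 46.0], [438.0, 47.0], [426.0, 39.0], [423.0, 36.0], [422.0, 33.0], [421.0, 23.0], [422.0, 16.0], [422.0, 14.0], [424.0, 12.0], [427.0, 9.0], [434.0, 6.0], [439.0, 5.0], [453.0, 6.0]] top z by x [(419, 23), (425, 38), (431, 43), (437, 47), (443, 45), (449, 40), (455, 39), (461, 35)]
t 5.72 p [457.6 290.8  42.4] tool down [ 0.003 -0.003 -1.   ] yaw 87.7 open -0.0 F [ 0.4 -1.3  7. ] q6 -1.09
shift now-frame [ 0.4 12.5 -2.3] turn wx -0.009
shift after-turn frame [ 0.4 12.5 -2.2]
level turn (tool axes) [ 0.    -0.003  0.003]
```

>>> move_arm(rows=[0,0,3.5,0,0,0,0,0,0,3.5,0,0,0,0,0,0,3.5,0,0,0,0])

```text
t: 5.97
position: [444.8, 291.3, 42.5]
eef_rot: [-0.491, 0.511, 0.489, 0.509]
ft_force: [0.1, -0.8, 0.9]
opening: 0.004
```

```bash
python3 hexa.py 438 251; python3 go.py 438 289 42 88.2
```

```text
173 hull [[420.0, 38.0], [413.0, 27.0], [414.0, 21.0], [416.0, 13.0], [419.0, 8.0], [423.0, 6.0], [425.0, 5.0], [432.0, 5.0], [441.0, 4.0], [449.0, 6.0], [455.0, 18.0], [455.0, 22.0], [451.0, 36.0], [451.0, 37.0], [447.0, 40.0], [444.0, 41.0], [436.0, 43.0], [431.0, 45.0], [425.0, 43.0]] top z by x [(412, 27), (418, 38), (424, 43), (430, 44), (436, 44), (442, 41), (448, 39), (454, 35)]
t 6.02 p [443.6 291.2  41.9] tool down [-0.002 -0.003 -1.   ] yaw 87.7 open 0.002 F [-0.2  0.1 -0.8] q6 -1.08
shift now-frame [-0.   5.5 -2.4] turn wx -0.009
shift after-turn frame [-0.   5.5 -2.4]
level turn (tool axes) [ 0.    -0.004 -0.002]
```

>>> move_arm(rows=[0,0,2,0,0,0,0,0,0,0,0,0,0,0,0,-3,0,0,0,0,0,0,-15,0,0,0,0,0,0,-30,0,0,0,0,0,0.8,-30,-20,0,0.1,0,0,0.8,0,-40,0,0.12,0,0,0.8,0,-40,0,0.12,0,0,0.8,0,0,0,0.12,0,0])

```text
t: 6.77
position: [533.6, 273.8, 115.3]
eef_rot: [-0.356, 0.617, 0.357, 0.604]
ft_force: [-0.3, -0.1, 0.7]
opening: 0.563
```

```bash
python3 hexa.py 430 251; python3 cart.py 430 290 60 37 pics/c3.png;python3 go.py 430 290 60 -2
```

```text
161 hull [[441.0, 4.0], [453.0, 15.0], [451.0, 20.0], [450.0, 23.0], [440.0, 41.0], [435.0, 41.0], [430.0, 42.0], [421.0, 43.0], [418.0, 40.0], [412.0, 32.0], [409.0, 26.0], [408.0, 20.0], [410.0, 17.0], [413.0, 11.0], [418.0, 7.0], [420.0, 6.0], [432.0, 5.0]] top z by x [(410, 31), (416, 40), (422, 42), (428, 41), (434, 41), (440, 40), (446, 29), (452, 23)]
all 784 429.7 290.2 L 80.2 W 46.0 len-yaw 88.2 z 38.7 rgb [ 83.  95. 120.]
top 485 430.7 290.9 L 79.3 W 28.3 len-yaw 91.6 z 40.4 rgb [ 71.  94. 121.]
t 6.87 p [527.7 274.4 113.3] tool down [-0.025 -0.008 -1.   ] yaw 60.9 open 0.735 F [-0.1 -0.   0.8] q6 -0.7
shift now-frame [ 55.6  92.  -32.8] turn wx 1.098
shift after-turn frame [ 55.4  11.2 -97.1]
level turn (tool axes) [ 0.    -0.019 -0.018]
```

View pics/c3.png

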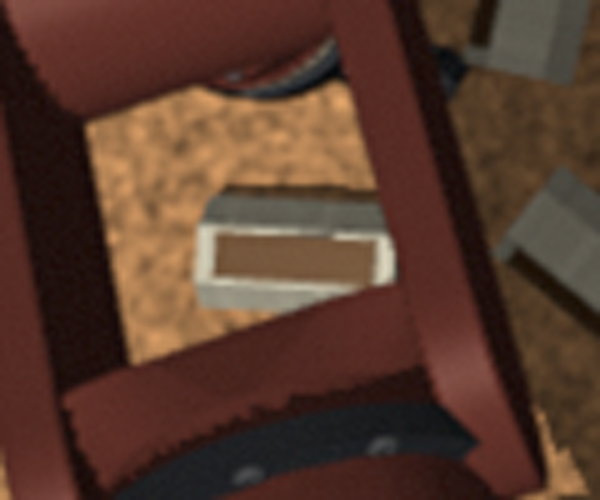

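The label is now uppermost: a brown rectangle at crop (295,257), carton centre (430,290), z 40. Next I turn the jaws across it and go above it.

>>> move_arm(rows=[0.85,0,0,0,0.122,-0.019,-0.018,0.85,0,0,0,0.122,0,0,0.85,0,0,0,0.122,0,0,0.85,0,0,0,0.122,0,0,0.85,0,0,0,0.122,0,0,0.85,0,0,0,0.122,0,0,0.85,0,0,0,0.122,0,0,0.85,0,0,0,0.11,0,0,0.85,0,4,-30,0.05,0,0,0.85,0,4,-30,0,0,0,0.85,0,3,-22,0,0,0,0.85,0,0,0,0,0,0])

```text
t: 7.87
position: [420.1, 280.1, 102.8]
eef_rot: [-0.02, 0.718, 0.014, 0.696]
ft_force: [-0.4, -0.3, -1.3]
opening: 0.851
```

```bash
python3 go.py 430 290 60 -1.8
```

```text
t 7.87 p [420.1 280.1 102.8] tool down [-0.032 -0.009 -0.999] yaw 2.8 open 0.851 F [-0.4 -0.3 -1.3] q6 0.39
shift now-frame [42.3  9.7 11.7] turn wx 0.08
shift after-turn frame [42.3 10.5 10.9]
level turn (tool axes) [ 0.    -0.032  0.007]
```

>>> move_arm(rows=[0.85,0,5,5,0.08,-0.03,0.007,0.85,10,5,5,0,0,0,0.85,15,0,0,0,0,0,0.85,12,0,0,0,0,0,0.85,0,0,0,0,0,0,0.85,0,0,0,0,0,0])

```text
t: 8.37
position: [422.1, 290.9, 62.1]
eef_rot: [0.003, 0.709, -0.005, 0.705]
ft_force: [-0.4, -0.7, -0.7]
opening: 0.848
```

```bash
python3 go.py 430 290 2 -1.8
```

```text
t 8.37 p [422.1 290.9  62.1] tool down [-0.006 -0.003 -1.   ] yaw -0.6 open 0.848 F [-0.4 -0.7 -0.7] q6 0.48
shift now-frame [60.  -0.6  8.3] turn wx 0.02
shift after-turn frame [60.  -0.5  8.3]
level turn (tool axes) [ 0.    -0.006  0.003]
```

>>> move_arm(rows=[0.85,0,0,4,0.02,-0.006,0.003,0.85,8,0,3,0,0,0,0.85,16,0,0,0,0,0,0.85,14,0,0,0,0,0,0.85,8,0,0,0,0,0,0.85,4,0,0,0,0,0,0.85,0,0,0,0,0,0,0.85,0,0,0,0,0,0])

```text
t: 9.03
position: [434.1, 292.2, 12.8]
eef_rot: [0.012, 0.704, -0.009, 0.71]
ft_force: [0.0, 0.1, 0.1]
opening: 0.847
```

```bash
python3 go.py 430 290 2 -1.8
```

```text
t 9.03 p [434.1 292.2  12.8] tool down [ 0.008  0.003 -1.   ] yaw -1.7 open 0.847 F [0.  0.1 0.1] q6 0.49
shift now-frame [10.7 -2.4 -4.1] turn wx 0.002
shift after-turn frame [10.7 -2.4 -4.1]
level turn (tool axes) [ 0.     0.008 -0.004]
```

>>> move_arm(rows=[0.85,3,-1,-2,0,0.008,-0.004,0.85,4,-1,-1,0,0,0,0.85,3,0,0,0,0,0,0.85,0,0,0,0,0,0])

```text
t: 9.37
position: [432.6, 290.9, 3.9]
eef_rot: [0.011, 0.706, -0.01, 0.708]
ft_force: [-1.1, -0.2, 0.4]
opening: 0.848
```

>>> move_arm(rows=[0.3,0,0,0,0,0,0,0.3,0,0,0,0,0,0,0.3,0,0,0,0,0,0,0.3,0,0,0,0,0,0,0.3,0,0,0,0,0,0,0.3,0,0,0,0,0,0], grip_force=30)

```text
t: 9.87
position: [432.5, 291.0, 4.4]
eef_rot: [0.011, 0.706, -0.01, 0.708]
ft_force: [-1.1, 0.4, -0.3]
opening: 0.523
```

```bash
python3 go.py 430 290 60 -1.8; python3 hexa.py 430 251
```

```text
t 9.87 p [432.5 291.    4.4] tool down [ 0.002  0.001 -1.   ] yaw -1.6 open 0.523 F [-1.1  0.4 -0.3] q6 0.49
shift now-frame [-55.6  -1.   -2.3] turn wx 0.003
shift after-turn frame [-55.6  -1.1  -2.3]
level turn (tool axes) [ 0.     0.002 -0.001]
161 hull [[412.0, 33.0], [407.0, 23.0], [412.0, 14.0], [417.0, 4.0], [437.0, 4.0], [445.0, 6.0], [453.0, 15.0], [453.0, 19.0], [441.0, 39.0], [438.0, 40.0], [430.0, 42.0], [425.0, 43.0], [421.0, 40.0]] top z by x [(404, 22), (410, 32), (416, 36), (422, 41), (428, 43), (434, 40), (440, 40), (446, 33), (452, 24)]
```

The carton is held (opening 0.52 ≈ 45 mm) and still level. Lift and carry it to the box.

>>> move_arm(rows=[0.3,-8,0,0,0,0,0,0.3,-15,0,0,0,0,0,0.3,-20,0,0,0,0,0,0.3,-25,0,0,0,0,0,0.3,-20,0,0,0,0,0,0.3,0,0,0,0,0,0])

```text
t: 10.42
position: [428.5, 289.0, 93.5]
eef_rot: [0.009, 0.709, -0.011, 0.705]
ft_force: [1.3, 0.5, -2.2]
opening: 0.521
```

```bash
python3 go.py 538.2 -52 100 -16.7; python3 hexa.py 432 251 9 45| cut -c1-60;  python3 - <<'E'
from h import *
c=camera("side");im=c["pixels"]
a=cv2.resize(im[120:250,180:340],None,fx=4,fy=4,interpolation=cv2.INTER_CUBIC);cv2.imwrite("pics/s3.png",a)
E
```

```text
t 10.42 p [428.5 289.   93.5] tool down [-0.006 -0.003 -1.   ] yaw -1.6 open 0.521 F [ 1.3  0.5 -2.2] q6 0.49
shift now-frame [  -6.1 -337.8  119.4] turn wx 0.263
shift after-turn frame [  -6.8 -295.1  203. ]
level turn (tool axes) [ 0.    -0.006  0.003]Traceback (most recent call last):
  File "hexa.py", line 11, in <module>
    import sys;a=[float(q) for q in sys.argv[1:]];hexroll(*a)
                                                  ~~~~~~~^^^^
  File "hexa.py", line 8, in hexroll
    P=W[m];h=P[ConvexHull(P[:,[0,2]]).vertices][:,[0,2]]
               ~~~~~~~~~~^^^^^^^^^^^^
  File "scipy/spatial/_qhull.pyx", line 2492, in scipy.spatial._qhull.ConvexHull.__init__
  File "scipy/spatial/_qhull.pyx", line 280, in scipy.spatial._qhull._Qhull.__init__
ValueError: No points given
```

View pics/s3.png

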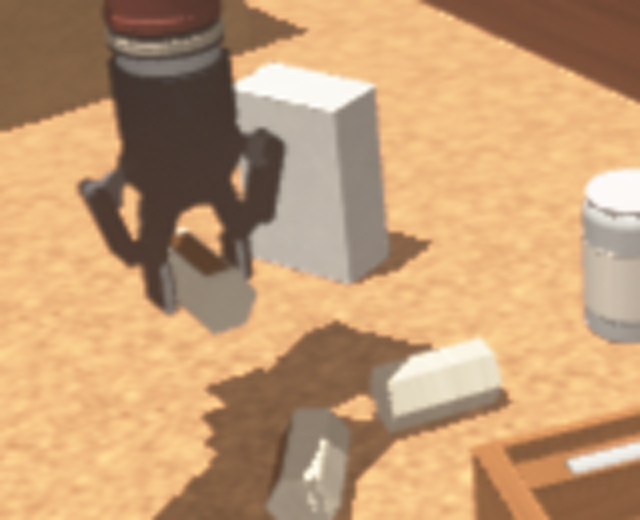

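The carton is held with the label up (brown at crop (200,255)). Carrying it over.

>>> move_arm(rows=[0.3,-3,0,0,0.088,0,0,0.3,-3,0,0,0.088,0,0,0.3,0,-10,7,0.08,0,0,0.3,0,-22,15,0,0,0,0.3,0,-32,22,0,0,0,0.3,0,-34,23,0,0,0,0.3,0,-34,23,0,0,0,0.3,0,-34,23,0,0,0,0.3,0,-34,23,0,0,0,0.3,0,-32,22,0,0,0,0.3,0,-24,16,0,0,0,0.3,0,-12,8,0,0,0])

```text
t: 11.52
position: [509.0, -32.5, 72.9]
eef_rot: [0.096, 0.715, -0.107, 0.684]
ft_force: [-0.0, -0.2, -2.6]
opening: 0.518
```

```bash
python3 go.py 538.2 -52 60 -16.7
```

```text
t 11.52 p [509.  -32.5  72.9] tool down [-0.047 -0.009 -0.999] yaw -16.5 open 0.518 F [-0.  -0.2 -2.6] q6 0.11
shift now-frame [ 11.8 -10.2  34. ] turn wx 0.003
shift after-turn frame [ 11.7 -10.1  34.1]
level turn (tool axes) [ 0.    -0.042  0.022]
```

>>> move_arm(rows=[0.3,-12,-3,10,0,-0.042,0.022,0.3,0,-4,12,0,0,0,0.3,0,-3,10,0,0,0,0.3,0,0,0,0,0,0,0.3,0,0,0,0,0,0])

```text
t: 11.93
position: [531.6, -56.2, 74.1]
eef_rot: [0.105, 0.705, -0.104, 0.693]
ft_force: [0.1, -0.1, -2.4]
opening: 0.523
```

```bash
python3 go.py 538.2 -52 40 -16.7; python3 cart.py 538 -52 75 90
```

```text
t 11.93 p [531.6 -56.2  74.1] tool down [-0.016  0.003 -1.   ] yaw -17.0 open 0.523 F [ 0.1 -0.1 -2.4] q6 0.06
shift now-frame [34.   6.   5.6] turn wx -0.005
shift after-turn frame [34.   6.   5.7]
level turn (tool axes) [ 0.    -0.017  0.002]
all 1176 537.9 -51.8 L 150.0 W 149.3 len-yaw 0.2 z 59.0 rgb [51. 64. 71.]
top 113 530.4 -28.9 L 64.7 W 30.4 len-yaw 176.2 z 96.1 rgb [63. 71. 74.]
```

>>> move_arm(rows=[0.3,0,3,3,0,-0.017,0.002,0.3,0,3,3,0,0,0,0.3,10,0,0,0,0,0,0.3,12,0,0,0,0,0,0.3,8,0,0,0,0,0,0.3,0,0,0,0,0,0])

```text
t: 12.48
position: [537.2, -47.8, 39.5]
eef_rot: [0.103, 0.7, -0.102, 0.699]
ft_force: [-0.8, 0.7, -3.0]
opening: 0.525
```

```bash
python3 go.py 538.2 -52 11.5 -16.7
```

```text
t 12.48 p [537.2 -47.8  39.5] tool down [-0.001  0.001 -1.   ] yaw -16.7 open 0.525 F [-0.8  0.7 -3. ] q6 0.07
shift now-frame [28.  -3.8  2.2] turn wx 0.0
shift after-turn frame [28.  -3.8  2.2]
level turn (tool axes) [ 0.    -0.002 -0.001]
```

>>> move_arm(rows=[0.3,6,-2,1,0,0,0,0.3,8,-1,1,0,0,0,0.3,6,0,0,0,0,0,0.3,3,0,0,0,0,0,0.3,0,0,0,0,0,0,0.3,0,0,0,0,0,0])

```text
t: 12.98
position: [536.8, -51.4, 11.9]
eef_rot: [0.103, 0.701, -0.102, 0.698]
ft_force: [-0.3, 0.5, -1.8]
opening: 0.516
```

```bash
python3 go.py 538.2 -52 11 -16.7
```

```text
t 12.98 p [536.8 -51.4  11.9] tool down [-0.005  0.002 -1.   ] yaw -16.7 open 0.516 F [-0.3  0.5 -1.8] q6 0.06
shift now-frame [ 0.9 -0.2  1.5] turn wx 0.0
shift after-turn frame [ 0.9 -0.2  1.5]
level turn (tool axes) [ 0.    -0.005 -0.   ]
```

>>> move_arm(rows=[0.3,1.5,0,0,0,0,0,0.3,1.5,0,0,0,0,0,0.3,0,0,0,0,0,0])

```text
t: 13.23
position: [537.6, -51.6, 11.0]
eef_rot: [0.103, 0.701, -0.102, 0.698]
ft_force: [-0.2, -0.3, -3.3]
opening: 0.523
```

>>> move_arm(rows=[0.3,2,0,0,0,0,0,0.3,1,0,0,0,0,0,0.3,0,0,0,0,0,0])

```text
t: 13.48
position: [538.9, -51.9, 10.8]
eef_rot: [0.103, 0.701, -0.102, 0.698]
ft_force: [0.8, 0.2, -1.8]
opening: 0.522
```

>>> move_arm(rows=[0.56,0,0,0,0,0,0,0.6,0,0,0,0,0,0,0.7,0,0,0,0,0,0,0.8,0,0,0,0,0,0,0.8,0,0,0,0,0,0,0.8,-5,0,0,0,0,0,0.8,-15,0,0,0,0,0,0.8,-25,0,0,0,0,0,0.8,-30,0,0,0,0,0,0.8,-30,0,0,0,0,0,0.2,0,0,0,0,0,0])

```text
t: 14.4
position: [538.8, -52.0, 119.4]
eef_rot: [0.103, 0.701, -0.102, 0.698]
ft_force: [1.8, -0.1, 1.7]
opening: 0.674
```

```bash
python3 go.py 476.1 -258 140 -106.7; cat >> h.py <<'E'
O=np.array([532.4,-71.3]);BX=np.array([.288,.958]);BY=np.array([-.958,.288])
def box2w(x,y): return O+x*BX+y*BY
E
python3 -c "
from h import *
for x in(-190,-156,0): print(x,box2w(x,0))"
```

```text
t 14.4 p [538.8 -52.  119.4] tool down [-0.005  0.002 -1.   ] yaw -16.7 open 0.674 F [ 1.8 -0.1  1.7] q6 0.06
shift now-frame [ -20.7 -215.3   -0.9] turn wx -1.571
shift after-turn frame [ -19.5    0.8 -215.4]
level turn (tool axes) [ 0.    -0.005 -0.   ]
-190 [ 477.68 -253.32]
-156 [ 487.472 -220.748]
0 [532.4 -71.3]
```

>>> move_arm(rows=[0,-15,-5,0,0,-0.005,0,0,-10,-15,0,0,0,0,0,0,-28,0,0,0,0,0,0,-32,0,0,0,0,0,0,-32,0,0,0,0,0,0,-32,0,0,0,0,0,0,-32,0,0,0,0,0,0,-25,0,0,0,0,0,0,-15,0,0,0,0,0,0,-5,0,0,0,0,0,0,0,0,0,0,0])

```text
t: 15.32
position: [475.3, -272.4, 149.7]
eef_rot: [0.1, 0.696, -0.102, 0.704]
ft_force: [-1.2, 0.1, -0.3]
opening: 0.001
```

```bash
python3 - <<'E'
from h import *
b=box2w(-198,0);print(b)
E
python3 go.py 475.4 -261 66 -16.7; python3 cart.py 538 -52 45 40 pics/c4.png
```

```text
[ 475.376 -260.984]
t 15.32 p [ 475.3 -272.4  149.7] tool down [ 0.011 -0.003 -1.   ] yaw -16.4 open 0.001 F [-1.2  0.1 -0.3] q6 -0.37
shift now-frame [83.6 11.  -4.1] turn wx 0.005
shift after-turn frame [83.6 11.  -4.1]
level turn (tool axes) [0.    0.011 0.   ]
all 894 544.0 -54.5 L 80.5 W 59.9 len-yaw 73.4 z 44.1 rgb [ 91.  107.  118.5]
top 575 537.0 -52.6 L 80.0 W 32.5 len-yaw 73.1 z 46.1 rgb [ 82. 100. 114.]
```

View pics/c4.png

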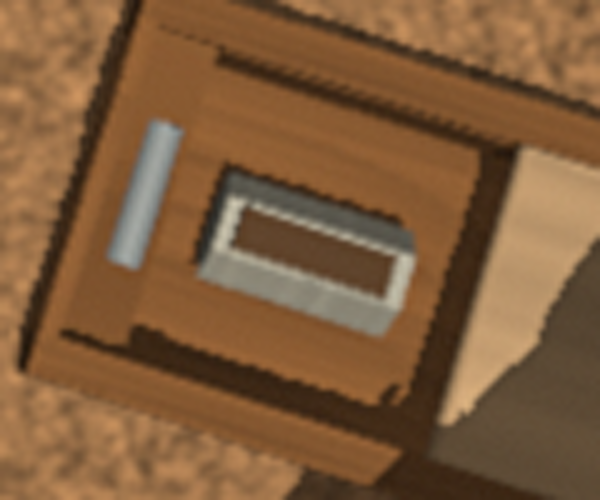

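The carton lies flat in the hollow with its label up (crop (310,255)), top at z 46 as expected, and clear of the walls. Now I go down behind the lid's pull.

>>> move_arm(rows=[0,15,4,-2,0,0.011,0,0,20,4,-2,0,0,0,0,18,0,0,0,0,0,0,14,0,0,0,0,0,0,7,0,0,0,0,0,0,3,0,0,0,0,0,0,0,0,0,0,0,0])

```text
t: 15.95
position: [475.2, -252.1, 64.7]
eef_rot: [0.1, 0.702, -0.096, 0.699]
ft_force: [-0.2, 0.9, 0.2]
opening: 0.001
```

```bash
python3 go.py 482.3 -238 67 -16.7
```

```text
t 15.95 p [ 475.2 -252.1   64.7] tool down [-0.004  0.006 -1.   ] yaw -15.9 open 0.001 F [-0.2  0.9  0.2] q6 -0.34
shift now-frame [-2.2 15.5  2.9] turn wx 0.014
shift after-turn frame [-2.2 15.5  2.7]
level turn (tool axes) [ 0.    -0.005 -0.004]
```

>>> move_arm(rows=[0,-1,4,1.5,0.014,-0.005,0,0,-1,4,1.5,0,0,0,0,0,4,0,0,0,0,0,0,4,0,0,0,0,0,0,6,0,0,0,0,0,0,6,0,0,0,0,0,0,6,0,0,0,0])

```text
t: 16.53
position: [491.6, -218.7, 70.5]
eef_rot: [0.103, 0.697, -0.103, 0.702]
ft_force: [-0.8, -0.0, -0.1]
opening: 0.003
```

```bash
cat > bx.py <<'E'
from h import *
s=get_state();p=np.array(s["position"]);d=p[:2]-O;f=np.array(s["ft_force"])
print("box xy",(d@BX).round(1),(d@BY).round(1),"z",p[2].round(1),"F along",(f[:2]@BX).round(1),"lat",(f[:2]@BY).round(1),"up",f[2].round(1),"t",round(s["t"],2))
E
python3 bx.py; python3 go.py 527 -88.5 67 -16.7
```

```text
box xy -153.0 -3.4 z 70.5 F along -0.3 lat 0.8 up -0.1 t 16.53
t 16.53 p [ 491.6 -218.7   70.5] tool down [ 0.007  0.    -1.   ] yaw -16.7 open 0.003 F [-0.8 -0.  -0.1] q6 -0.26
shift now-frame [  3.7 134.9  -3.6] turn wx -0.001
shift after-turn frame [  3.7 134.9  -3.5]
level turn (tool axes) [ 0.     0.006 -0.002]
```

>>> move_arm(rows=[0,1,7,-1,0,0.006,0,0,1,8,-1,0,0,0,0,0.5,8,-1,0,0,0,0,0,8,0,0,0,0,0,0,8,0,0,0,0,0,0,8,0,0,0,0,0,0,8,0,0,0,0])

```text
t: 17.12
position: [506.7, -160.1, 69.1]
eef_rot: [0.103, 0.699, -0.103, 0.7]
ft_force: [-0.2, -0.7, 0.5]
opening: 0.001
```

```bash
python3 bx.py; python3 go.py 527 -88.5 67 -16.7; python3 - <<'E'
from h import *
c=camera("top");o=outline_of("lid_pull","top")
for q in o[:2]:
    P=cloud(c,q["mask"]);b=(P[:,:2]-O)@np.c_[BX,BY];print(q["p"],"lid box-x",np.percentile(b[:,0],[1,99]).round(1),"y",np.percentile(b[:,1],[1,99]).round(1))
im=c["pixels"][165:315,345:570];cv2.imwrite("pics/c5.png",cv2.resize(im,None,fx=3,fy=3,interpolation=cv2.INTER_CUBIC))
E
```

```text
box xy -92.4 -0.9 z 69.1 F along -0.7 lat 0.0 up 0.5 t 17.12
t 17.12 p [ 506.7 -160.1   69.1] tool down [ 0.002  0.    -1.   ] yaw -16.7 open 0.001 F [-0.2 -0.7  0.5] q6 -0.15
shift now-frame [ 2.1 74.4 -1.2] turn wx -0.001
shift after-turn frame [ 2.1 74.4 -1.1]
level turn (tool axes) [ 0.     0.002 -0.001]
0.9 lid box-x [-117.    32.5] y [-65.9  66.9]
```

View pics/c5.png

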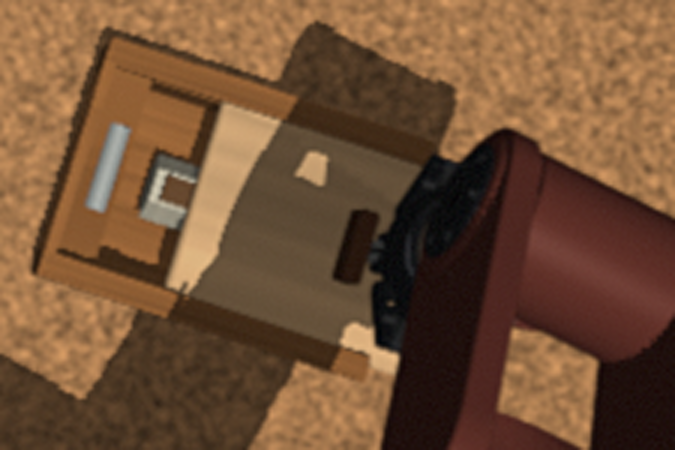

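The lid is sliding straight, with its nose at about box x +33 and the carton undisturbed under it at crop (170,195). I'll push on to the ridge.

>>> move_arm(rows=[0,1,7,-0.5,0,0,0,0,0.5,8,0,0,0,0,0,0,8,0,0,0,0,0,0,8,0,0,0,0,0,0,7,0,0,0,0,0,0,5,0,0,0,0])

```text
t: 17.72
position: [519.5, -115.3, 67.3]
eef_rot: [0.103, 0.699, -0.103, 0.7]
ft_force: [-1.2, -0.4, 1.4]
opening: 0.003
```

```bash
python3 bx.py; python3 go.py 528 -86 67 -16.7
```

```text
box xy -45.8 -0.3 z 67.3 F along -0.7 lat 1.0 up 1.4 t 17.72
t 17.72 p [ 519.5 -115.3   67.3] tool down [ 0.002  0.    -1.   ] yaw -16.7 open 0.003 F [-1.2 -0.4  1.4] q6 -0.06
shift now-frame [ 0.3 30.5 -0.3] turn wx -0.001
shift after-turn frame [ 0.3 30.5 -0.3]
level turn (tool axes) [ 0.     0.002 -0.001]
```

>>> move_arm(rows=[0,0,6,0,0,0,0,0,0,6,0,0,0,0,0,0,6,0,0,0,0])

```text
t: 17.97
position: [524.4, -100.3, 67.6]
eef_rot: [0.098, 0.699, -0.105, 0.7]
ft_force: [-1.6, -6.4, 0.0]
opening: 0.002
```

```bash
python3 bx.py
```

```text
box xy -30.1 -0.7 z 67.6 F along -6.6 lat -0.3 up 0.0 t 17.97
```

>>> move_arm(rows=[0,0,7,0,0,0,0,0,0,7,0,0,0,0,0,0,7,0,0,0,0])

```text
t: 18.22
position: [528.9, -86.7, 68.0]
eef_rot: [0.089, 0.701, -0.109, 0.699]
ft_force: [-14.7, -38.3, 8.1]
opening: 0.002
```

```bash
python3 bx.py;python3 go.py 528 -86 67 -16.7
```

```text
box xy -15.7 -1.0 z 68.0 F along -40.9 lat 3.1 up 8.1 t 18.22
t 18.22 p [528.9 -86.7  68. ] tool down [-0.006 -0.027 -1.   ] yaw -16.1 open 0.002 F [-14.7 -38.3   8.1] q6 0.02
shift now-frame [ 1.   0.4 -1. ] turn wx 0.01
shift after-turn frame [ 1.   0.4 -1. ]
level turn (tool axes) [0.    0.002 0.028]
```

The force rose to 41 N at finger x = −15.7, which is where the lid should be home against the stop. Back off and look.

>>> move_arm(rows=[0,0,-5,0,0,0,0.02,0,0,-8,0,0,0,0,0,-10,-8,0,0,0,0,0,-25,0,0,0,0,0,0,-30,0,0,0,0,0,0,-30,-25,0,0,0,0,0,-30,-35,0,0,0,0,0,-10,-38,0,0,0,0,0,0,-38,0,0,0,0,0,0,-38,0,0,0,0,0,0,-20,0,0,0,0,0,0,0,0,0,0,0])

```text
t: 19.22
position: [469.0, -295.0, 215.6]
eef_rot: [0.095, 0.698, -0.1, 0.702]
ft_force: [-0.6, 0.5, 0.1]
opening: 0.0
```

```bash
python3 bx.py; python3 - <<'E'
from h import *
for n in("top","side"):
    c=camera(n);d=c["depth"];v,u=np.mgrid[:400,:640];W=world(c,u,v,d);b=(W[...,:2]-O)@np.c_[BX,BY];z=W[...,2]
    m=(d>0)&(abs(b[...,0])<60)&(abs(b[...,1])<40)&(z>75)&(z<92)
    q=b[m];print(n,"pull x",np.percentile(q[:,0],[2,50,98]).round(1),"y",np.percentile(q[:,1],[2,98]).round(1),"z",np.median(z[m]).round(1),len(q))
    for k in("can","jar","ricebox"):
        for o in outline_of(k,n)[:1]: print(k,np.median(cloud(c,o["mask"]),0).round())
    if n=="top": a=cv2.resize(c["pixels"][165:300,345:520],None,fx=4,fy=4,interpolation=cv2.INTER_CUBIC);cv2.imwrite("pics/f1.png",a)
E
```

```text
box xy -232.6 -3.7 z 215.6 F along 0.3 lat 0.7 up 0.1 t 19.22
top pull x [-6.7  0.9  7.1] y [-22.6  24.7] z 85.7 198
can [744. -33.  98.]
jar [531. -71.  58.]
ricebox [595. 430. 148.]
side pull x [-8.5 -4.8  5.6] y [-22.7  23.9] z 84.0 147
can [710. 177.  71.]
jar [720. -40.  45.]
ricebox [588. 416.  86.]
```

View pics/f1.png

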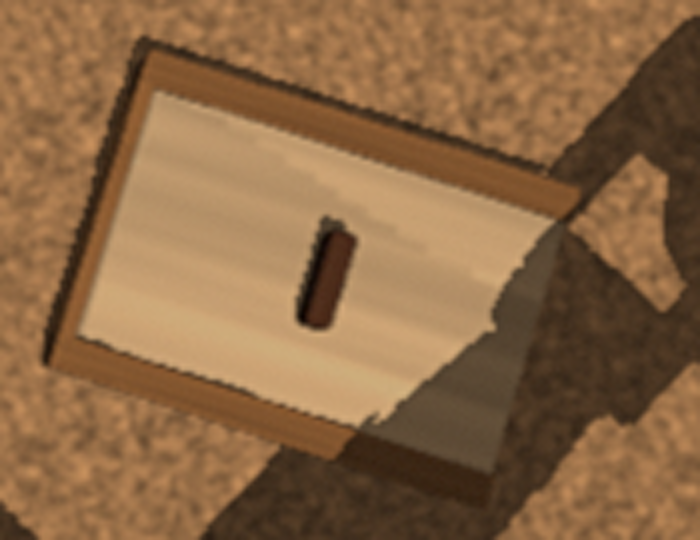

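The lid is fully home: its nose is against the stop with no gap (crop edge (150,95)–(80,335)), and the pull centre is at box x ≈ 0. The robot is clear, so I'm handing in.

```bash
python3 -c "
from cell import *
print(hand_in())"
```

```text
the job is handed in; nothing more can be done
None
```

The job is done and handed in at about 19 s: the carton is in the box with its label up, and the lid is fully home with the robot clear.

- **Carton:** I rolled the leftmost one a single face towards the robot. The first push slid over the top without moving it; the second tipped it. I then laid it in the open end of the box. The camera showed the label up, the top at z 46 mm (as expected) and the carton clear of the walls.
- **Lid:** I pushed it over the ridge until it met the stop, where the finger force reached 41 N at its last reading. After I let go, the pull centre was at box x ≈ 0, and the picture showed no gap at the stop. The carton can't be seen under the closed lid. It was undisturbed when I last saw it, with the lid half-way.
- **Force:** the 41 N was at the wrist from pushing with the fingertips. That is well under the 120 N wrist limit. It is just over the 40 N limit set for the arm and gripper body, which touched nothing that I saw.
- **Bystanders:** the arm never went near the can, jar or packet. The packet, and the can in the side view, measured where they started. In the last top view the network mislabelled the jar as "can" and the lid as "jar". The jar read 744, −33 there, as at the start; its side-view reading was about 15–20 mm off the first, most likely from a partial outline, and I did not check it further.

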